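Put the scraper in the steriliser and hold its key switch on

ROBOT

A 7-joint arm with a two-finger parallel gripper is mounted at the origin on the work surface. World frame = base frame: x ahead of the robot, y to its left, z up, the work surface at z = 0. Lengths are in m, angles in rad, forces in N, time in s.
With the tool pointing down it reaches from about 0.4 to 0.9 m from the base axis. Payload 5.5 kg.
Tool frame: the origin (TCP) lies at the very end of the fingers, on their centre line; the grasp point (between the pads) lies 19 mm behind it; z points along the fingers, y is the direction in which the jaws open and shut (so a half turn about z gives the same grasp; the last joint's range is limited). The gripper opens to 92 mm and grips with 3 to 60 N. Pads are 19 mm wide; open, the fingers measure 130 mm over their backs; the gripper's body (75 mm by 190 mm) begins 47 mm behind the grasp point.
Start: joints at [1.417, 0.501, -0.427, 1.55, 0.221, 1.138, -0.21], TCP at [0.263, -0.594, 0.227] pointing down, gripper open.
Joint ranges: [-2.88, 2.88], [-0.31, 2.03], [-1.54, 1.56], [0.2, 2.42], [-1.41, 4.55], [0.19, 2.02], [-2.57, 2.57]. Speed limits (rad/s): [2.57, 2.57, 3.14, 3.14, 3.14, 3.14, 3.14].

INTERFACE

Orientations are given as a rotation vector (axis times angle).
In Python, from station import telemetry, vision, manip gives the robot as it stands. The module is installed in compiled form; this text tells all that it offers.
- The arm moves only by the tool move_arm, never from a script. Its argument "rows" is a list of rows, each an object of numbers: "fingers": the opening, from -1 (shut) to 1 (fully open); "dx", "dy", "dz": the shift along the world's x, y, z in m; "rx", "ry", "rz": the turn, a rotation vector about the world's x, y, z in rad. A call has 1 to 10 rows; each row is the pose to reach, as a shift and turn from the pose commanded when the call began; what a row does not reach only later rows make up. A row lasts 1/10 s, in which the tool goes at most 50 mm and 8.59 degrees, less where a joint would pass 70% of its speed; a pose out of reach is approached as far as the arm can. A call with a gripper value outside its range is refused whole. The fingers move at their own pace and stop on an object; "force" is the grip in N (left out, the last holds). Time passes only in rows, so rows that repeat a pose let the fingers close. It gives the time, the measured TCP pose, the force and the opening at its end, in the units of the state.
- telemetry.observe(): the state, without advancing time (a new reading comes with each control period).
- vision.snapshot(name): name is "scene" or "side" or "wrist"; returns a dict with "frame" (420x560x3 uint8, blue, green, red), "z_map" (420x560 float32, m along the optical axis (not along the pixel's ray), 0 where there is no reading), "camera_matrix" (3x3 intrinsics, pixels), "R" (3x3) and "t" (3): a world point X has camera coordinates R X + t; the wrist camera has in their place "tool_from_camera" (4x4, takes a point from camera to tool coordinates, whose origin is the TCP and whose axes are the flange's). Camera axes: x right, y down, z forward; pixel columns grow to the right and rows downward; lengths in m; the calibration is good to about 2 mm. A picture is of the moment at which its call begins: read the wrist's pose just before it.
- manip.close_job(): hands the job in, once; it reports no verdict.
The state is a dict: "time": time; "q": joint angles; "joint_vel": joint speeds; "joint_efforts": joint torques, N m; "ee_pos": TCP position; "eef_rot": TCP orientation; "contact_force": force on the tool from outside, world axes, zero at the start; "torque": the same for the moment, N m; "finger_gap": finger opening in m.
Only numpy, scipy, OpenCV 4.12 (cv2) and the standard library are available. Lean on these libraries where they do the work, as an engineer would, in place of code of your own. Each camera call takes 0.05 s, during which the arm holds its last target. There are 200 camera calls.

TASK

Lift the red-handled bench scraper out of its white draining stand, slide it edgewise all the way down into the long slot on top of the steriliser and let go of it. Then take the blue service key from its yellow stand, push it fully home into the brass key switch (its pins are sticky, so wiggle it if it binds), turn it a quarter turn clockwise to the stop against the spring, and finish while still gripping the key and holding it turned. Leave the other things on the bench where they are.

Things in the scene. Friction and masses are not known exactly. Their poses are not given: they have to be found in the camera images.
- scraper_handle (a point): bench scraper, loose, about 220 g: centre of its red handle, a bar 104 (x) x 20 (y) x 28 (z) mm; grip it across y, from above. A steel blade 100 (x) x 4 (y) x 75 (z) mm hangs below the handle in its x-z plane. Starts upright (z up) in the draining stand, this point 99 mm above the bench. The same after a half turn about z
- scraper_edge (a point): bench scraper: middle of the blade's bottom edge, 89 mm below scraper_handle, same axes
- drainer: fixed white draining stand, 130 (x) x 70 (y) x 42 (z) mm, origin at the centre of its underside; the scraper stands in its groove, 106 x 7 mm and 32 mm deep
- slot_mouth (a point): steriliser, a fixed steel box 150 (x) x 200 (y) x 100 (z) mm: centre of the mouth of its long slot, level with the box top. Slot 110 (x) x 8 (y) mm, 60 mm deep, closed below; along its long sides sloping lead-in lips rise 10 mm above the box top, 21 mm apart at their tops. With the scraper fully down, its handle's underside stands 15 mm above the box top
- key_bow (a point): service key, loose, about 60 g: centre of its blue bow, a slab 34 (x) x 9 (y) x 34 (z) mm; grip it across y, from above. Below it a stem 9 mm across, 12 mm long, a collar 22 mm across, 4 mm thick, then the flat steel blade. Starts upright (z up) in the key stand, this point 77 mm above the bench. The same after a half turn about z
- key_collar (a point): service key: centre of the collar's underside, 32 mm below key_bow, same axes. It rests on the brass face when the key is fully home. The blade, 14 (x) x 5 (y) mm, reaches 32 mm below it, the last 7 mm pointed
- keystand: fixed yellow key stand, 65 (x) x 55 (y) x 45 (z) mm, origin at the centre of its underside; the key's blade stands in a loose hole, its collar on the stand's top
- keyway (a point): key switch, a brass barrel about 34 mm across in a black ring on the steriliser's top: centre of the keyway's mouth, on the turning axis, 4 mm above the box top, z up; turns with the barrel. Keyway 16 (x) x 7 (y) mm, 44 mm deep. Two sticky sprung pins, 10 and 19 mm below the mouth, stand 3 mm in from its ends; pushing the key past them takes about 2 to 10 N
- switch (a joint): angle of the switch barrel: 0 at rest (as at the start), grows clockwise seen from above to a stop at 1.57 rad; a spring (about 0.03 Nm at rest, 0.14 Nm at the stop) turns it back when let go. The key has about 0.15 rad of play in the keyway either way, so turn the key that much farther than the barrel
- pepper_jar: bystander, leave alone: glass pepper jar with black cap, 42 mm across, 85 mm tall; origin at the centre of its underside
- salt_jar: bystander, leave alone: glass salt jar with white cap, 42 mm across, 85 mm tall; origin at the centre of its underside
- bowl: bystander, leave alone: steel bowl, 100 mm across, 50 mm tall; origin at the centre of its underside
- oil_bottle: bystander, leave alone: green oil bottle with yellow cap, 60 mm across, 190 mm tall; origin at the centre of its underside
- mug: bystander, leave alone: white mug, 80 mm across, 90 mm tall; origin at the centre of its underside
- red_dish: bystander, leave alone: flat red dish, 150 mm across; origin at the centre of its underside
- tin: bystander, leave alone: metal tin, 70 mm across, 80 mm tall; origin at the centre of its underside
There are look-alikes about, which are no part of the job. What is shaped like the part that bears scraper_handle but green is not meant. What is shaped like the part that bears key_bow but turquoise is not meant.

How it is judged:
By the outcome, as a careful person would: the job done as asked, in the order asked, and still so for the second after the job is handed in, while the arm keeps its last pose, push and grip.
It also fails if it takes over 61 s, if anything falls off the work surface, if the arm or the gripper's body presses on something with over 40 N, if the wrist force passes 120 N, or if a joint passes its speed limit or range.

## Working session

There is one attempt and no reset: what is moved stays moved. The work goes in short steps, Python scripts to look and compute and a tool call to move; the robot and the scene stay as the last step left them, time stands still between calls to the robot, and variables do not carry over. Pictures are saved under pics/ and viewed, about 8 in all and at most 12, crops included, and the job is handed in when it is done.

Besides the shell and the picture viewer there is one more tool, called after "Call:" as name(argument=value, ...), one argument or row to a line, values as JSON. move_arm: Moves the arm, as the interface text tells. Its arguments: {"type":"object","properties":{"rows":{"type":"array"},"force":{"type":"number"}},"required":["rows"]}

```bash
mkdir -p pics; cat > h.py <<'E'
import numpy as np, cv2
from station import telemetry, vision, manip
def st():
    s=telemetry.observe(); print('t',s['time'],'p',np.round(s['ee_pos'],4),'r',np.round(s['eef_rot'],3),'F',np.round(s['contact_force'],1),'T',np.round(s['torque'],2),'gap',round(float(s['finger_gap']),4)); return s
def cloud(n):
    s=telemetry.observe(); d=vision.snapshot(n); K=d['camera_matrix']; z=d['z_map']
    v,u=np.mgrid[:420,:560]
    P=np.stack([(u-K[0,2])/K[0,0]*z,(v-K[1,2])/K[1,1]*z,z],-1)
    if 'R' in d: W=(P-d['t'])@d['R']
    else:
        T=d['tool_from_camera']; R=cv2.Rodrigues(np.array(s['eef_rot'],float))[0]
        W=(P@T[:3,:3].T+T[:3,3])@R.T+np.array(s['ee_pos'])
    W[z==0]=np.nan
    return d,W
E
python3 - <<'E'
from h import *
st()
a,_=cloud('scene');b,_=cloud('side')
for n,d in(('scene',a),('side',b)):
    cv2.imwrite(f'pics/{n}0.png',d['frame']); np.savez(f'{n}0.npz',W=_,**d)
    print(n,np.round(-d['R'].T@d['t'],3),np.round(d['R'][2],2))
E
```

```text
t 0.0 p [ 0.2628 -0.5937  0.2257] r [-3.072e+00 -6.500e-01  1.000e-03] F [-0.2  0.4  0.7] T [ 0.   -0.01 -0.02] gap 0.0917
scene [ 1.263 -0.61   0.883] [-0.56  0.47 -0.68]
side [-0.051  0.793  0.758] [ 0.51 -0.66 -0.55]
```

View pics/scene0.png

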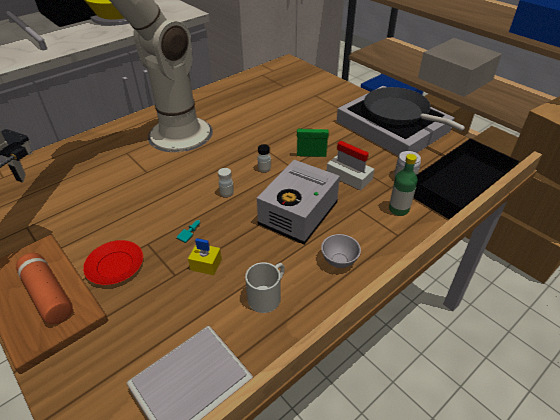

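View pics/side0.png

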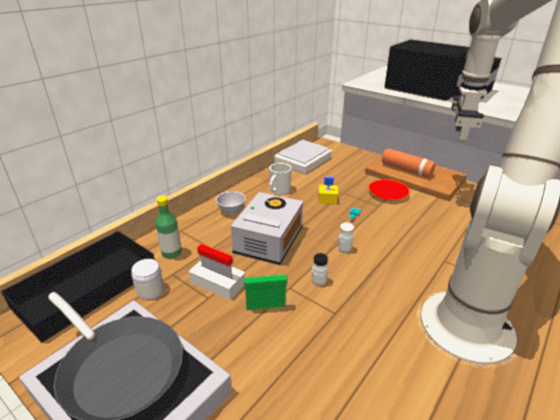

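The scene view shows the scraper's red handle at (352,150), the steriliser at (300,195) with its key switch at (289,197) and slot at (308,178), and the blue key at (203,245). The side view shows the same objects at (214,255), (268,220), (275,203) and (328,183).

```bash
cat > m.py <<'E'
from h import *
def rect(P,name,zc):
    P=P[np.isfinite(P).all(1)]
    c,s,a=cv2.minAreaRect((P[:,:2]*1000).astype(np.float32))
    print(name,len(P),'c',np.round(c,1),'size',np.round(s,1),'ang',round(a,1),'z',np.round(np.percentile(P[:,2],[2,50,98]),3))
    return P
for n in('scene','side'):
    d,W=cloud(n); hsv=cv2.cvtColor(d['frame'],cv2.COLOR_BGR2HSV); H,S,V=[hsv[...,i].astype(int) for i in range(3)]
    X,Y,Z=W[...,0],W[...,1],W[...,2]; ws=(X>.2)&(X<1)&(np.abs(Y)<.7)
    red=((H<6)|(H>174))&(S>180)&ws
    R=rect(W[red&(Z>.1085)&(Z<.13)],n+' handle top',0); 
    blue=(H>105)&(H<125)&(S>150)&ws
    rect(W[blue&(Z>.05)&(Z<.12)],n+' bow',0)
    yel=(H>22)&(H<35)&(S>180)&ws
    rect(W[yel&(Z>.035)&(Z<.055)],n+' keystand top',0)
    m=(ws&(np.abs(Z-.1)<.004)&(S<70)).astype(np.uint8)
    k,l,s,c=cv2.connectedComponentsWithStats(m); i=1+np.argmax(s[1:,4]); print(c[i]); 
    rect(W[l==i],n+' box top',0)
    br=(H>12)&(H<32)&(S>120)&ws&(Z>.098)&(Z<.115)
    k,l,s,c=cv2.connectedComponentsWithStats(br.astype(np.uint8)); i=1+np.argmax(s[1:,4]); print(c[i]); rect(W[l==i],n+' brass',0)
    lip=ws&(Z>.106)&(Z<.113)&(S<70)
    k,l,s,c=cv2.connectedComponentsWithStats(lip.astype(np.uint8)); 
    for i in range(1,k):
        if s[i,4]>15: print(c[i]); rect(W[l==i],n+' lip',0)
E
python3 m.py
```

```text
scene handle top 120 c [575.7 267.6] size [103.1  24. ] ang 8.0 z [0.109 0.111 0.114]
scene bow 261 c [633.4 201.9] size [982.6 552.9] ang 87.7 z [0.052 0.068 0.104]
scene keystand top 375 c [748.2 162.4] size [1015.9  197.3] ang 76.5 z [0.036 0.043 0.047]
[299.34957826 187.80740394]
scene box top 2134 c [590.6  36.1] size [152.8 205.2] ang 17.7 z [0.096 0.099 0.103]
[288.61682243 196.93457944]
scene brass 107 c [607.5 -17.6] size [34.8 37.1] ang 48.9 z [0.099 0.103 0.106]
[434.71428571 117.71428571]
scene lip 28 c [632.3 598.4] size [13.1 50. ] ang 89.8 z [0.107 0.109 0.112]
[455.83333333 127.38888889]
scene lip 18 c [715.7 598.4] size [38.2  7.4] ang 0.2 z [0.107 0.11  0.113]
[306.91666667 171.02777778]
scene lip 36 c [562.6  90.2] size [84.1  7.9] ang 17.8 z [0.106 0.108 0.112]
[299.77777778 173.74074074]
scene lip 27 c [558.4  66.9] size [67.6  5.7] ang 18.1 z [0.106 0.108 0.111]
side handle top 182 c [569.8 275.2] size [99.  18.5] ang 9.2 z [0.109 0.112 0.115]
side bow 52 c [ 574.1 -270. ] size [25.3  8.2] ang 32.9 z [0.068 0.08  0.093]
side keystand top 156 c [748.8  33.9] size [786.   78.5] ang 60.2 z [0.036 0.044 0.047]
[267.6028968 215.6071213]
side box top 1657 c [589.3  39.7] size [152.3 206. ] ang 17.3 z [0.097 0.1   0.103]
[275.03571429 202.41666667]
side brass 84 c [607.5 -14. ] size [38.4 45.9] ang 26.8 z [0.1   0.103 0.106]
[250.05555556 219.11111111]
side lip 18 c [600.3 108.3] size [46.4  5.3] ang 13.8 z [0.107 0.109 0.112]
[267.65217391 223.04347826]
side lip 23 c [546.3  89.6] size [57.7  5.1] ang 17.4 z [0.107 0.108 0.111]
[ 78.13445378 321.49579832]
side lip 119 c [626.7 606.7] size [53.6 17.2] ang 1.5 z [0.106 0.11  0.113]
```

Call:
move_arm(
  rows=[
    {"dz": 0.05,"fingers": 1},
    {"dx": 0.03,"dy": 0.03,"dz": 0.08},
    {"dx": 0.065,"dy": 0.065,"dz": 0.09},
    {"dx": 0.1,"dy": 0.1,"dz": 0.1},
    {"dx": 0.135,"dy": 0.135,"dz": 0.1},
    {"dx": 0.17,"dy": 0.17,"dz": 0.1},
    {"dx": 0.205,"dy": 0.205,"dz": 0.1},
    {"dx": 0.24,"dy": 0.24,"dz": 0.1},
    {"dx": 0.275,"dy": 0.275,"dz": 0.1},
    {"dx": 0.29,"dy": 0.3,"dz": 0.1},
  ],
)

```text
invalid input at $.rows[0]: expected keys fingers, dx, dy, dz, rx, ry, rz
```

```bash
python3 - <<'E'
from h import *
st(); d,W=cloud('wrist'); print(np.round(d['tool_from_camera'],3)); cv2.imwrite('pics/w1.png',d['frame'])
print(W[210,280],W[100,100],W[400,500])
E
```

```text
t 0.2 p [ 0.263  -0.594   0.2261] r [-3.072 -0.65   0.   ] F [ 0.4 -0.1 -0.1] T [-0.03 -0.05 -0.05] gap 0.0918
[[-0.    -0.967 -0.255  0.067]
 [ 1.    -0.    -0.     0.   ]
 [ 0.    -0.255  0.967 -0.157]
 [ 0.     0.     0.     1.   ]]
[ 0.24469096 -0.60416769  0.02990083] [ 2.71202593e-01 -3.79052414e-01 -1.52688612e-04] [ 0.29728796 -0.62154259  0.33450048]
```

View pics/w1.png

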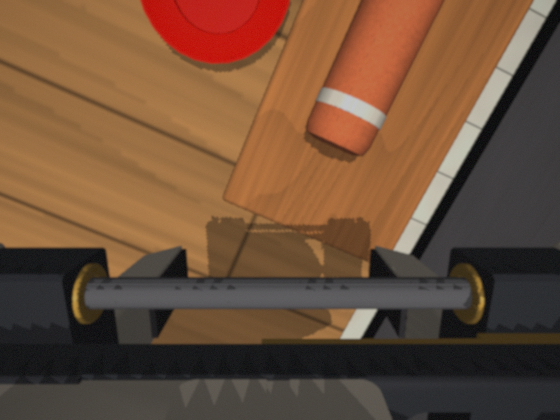

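The call needs every key in each row. The wrist camera looks along tool +x, with the board and red dish in view and the fingers below row 250.

Call:
move_arm(
  rows=[
    {"dx": 0.0,"dy": 0.01,"dz": 0.045,"rx": 0,"ry": 0,"rz": 0,"fingers": 1},
    {"dx": 0.025,"dy": 0.035,"dz": 0.075,"rx": 0,"ry": 0,"rz": 0,"fingers": 1},
    {"dx": 0.055,"dy": 0.07,"dz": 0.08,"rx": 0,"ry": 0,"rz": 0,"fingers": 1},
    {"dx": 0.085,"dy": 0.105,"dz": 0.08,"rx": 0,"ry": 0,"rz": 0,"fingers": 1},
    {"dx": 0.115,"dy": 0.14,"dz": 0.08,"rx": 0,"ry": 0,"rz": 0,"fingers": 1},
    {"dx": 0.145,"dy": 0.175,"dz": 0.08,"rx": 0,"ry": 0,"rz": 0,"fingers": 1},
    {"dx": 0.175,"dy": 0.215,"dz": 0.08,"rx": 0,"ry": 0,"rz": 0,"fingers": 1},
    {"dx": 0.205,"dy": 0.25,"dz": 0.08,"rx": 0,"ry": 0,"rz": 0,"fingers": 1},
    {"dx": 0.235,"dy": 0.285,"dz": 0.08,"rx": 0,"ry": 0,"rz": 0,"fingers": 1},
    {"dx": 0.235,"dy": 0.29,"dz": 0.08,"rx": 0,"ry": 0,"rz": 0,"fingers": 1},
  ],
)

```text
time: 1.25
ee_pos: [0.503, -0.2966, 0.3073]
eef_rot: [-3.068, -0.666, -0.006]
contact_force: [-0.3, -0.2, 0.3]
finger_gap: 0.092
```

```bash
cat > w.py <<'E'
from h import *
import sys
def rect(m,W,name):
    P=W[m]; P=P[np.isfinite(P).all(1)]
    if len(P)<5: print(name,'none'); return
    c,s,a=cv2.minAreaRect((P[:,:2]*1000).astype(np.float32))
    # robust centre from filled mask
    print(name,len(P),'c',np.round(c,1),'size',np.round(s,1),'ang',round(a,1),'z',np.round(np.percentile(P[:,2],[2,50,98]),4))
def run(out):
    st(); d,W=cloud('wrist'); cv2.imwrite(out,d['frame'])
    hsv=cv2.cvtColor(d['frame'],cv2.COLOR_BGR2HSV); H,S,V=[hsv[...,i].astype(int) for i in range(3)]; Z=W[...,2]
    def big(m):
        k,l,s,c=cv2.connectedComponentsWithStats(m.astype(np.uint8))
        return l==(1+np.argmax(s[1:,4])) if k>1 else m
    rect(big(((H<6)|(H>174))&(S>150)&(Z>.109)),W,'handle top')
    rect(big((H>105)&(H<128)&(S>120)&(Z>.09)),W,'bow top')
    rect(big((H>20)&(H<35)&(S>150)&(Z>.042)&(Z<.05)),W,'keystand top')
    rect(big((S<70)&(np.abs(Z-.1)<.004)),W,'box top')
    rect(big((H>12)&(H<35)&(S>100)&(Z>.098)&(Z<.112)),W,'brass')
    return d,W
if __name__=='__main__': run(sys.argv[1])
E
python3 w.py pics/w2.png
```

```text
t 1.25 p [ 0.503  -0.2966  0.3073] r [-3.068 -0.666 -0.006] F [-0.3 -0.2  0.3] T [ 0.03  0.02 -0.01] gap 0.092
handle top 67 c [ 523.1 -337.9] size [16.6  2.7] ang 16.6 z [0.306  0.3083 0.3106]
bow top 202 c [ 573.9 -275.7] size [31.6  7.4] ang 33.8 z [0.0916 0.093  0.0946]
keystand top 2082 c [ 573.6 -275.7] size [65.  55.1] ang 33.7 z [0.0426 0.0443 0.046 ]
box top 5906 c [558.7 -24.4] size [ 58.  103.9] ang 17.7 z [0.0975 0.0995 0.1033]
brass none
```

View pics/w2.png

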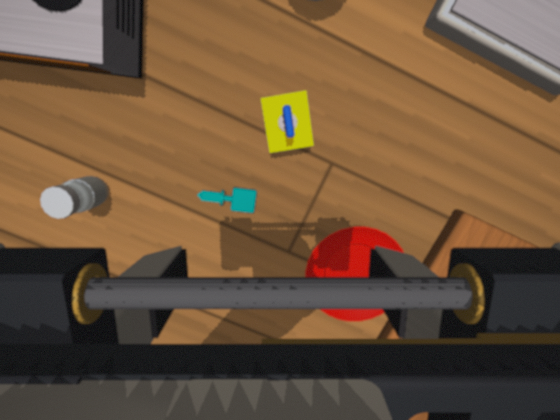

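The wrist view shows the key stand at (287,122) with the blue bow on it, clear of the turquoise look-alike at (240,200). Next I'll look at the steriliser.

Call:
move_arm(
  rows=[
    {"dx": 0,"dy": 0.045,"dz": 0.01,"rx": 0,"ry": 0,"rz": -0.06,"fingers": 1},
    {"dx": -0.01,"dy": 0.09,"dz": 0.02,"rx": 0,"ry": 0,"rz": -0.12,"fingers": 1},
    {"dx": -0.02,"dy": 0.135,"dz": 0.03,"rx": 0,"ry": 0,"rz": -0.12,"fingers": 1},
    {"dx": -0.02,"dy": 0.18,"dz": 0.03,"rx": 0,"ry": 0,"rz": -0.12,"fingers": 1},
    {"dx": -0.02,"dy": 0.225,"dz": 0.03,"rx": 0,"ry": 0,"rz": -0.12,"fingers": 1},
    {"dx": -0.02,"dy": 0.27,"dz": 0.03,"rx": 0,"ry": 0,"rz": -0.12,"fingers": 1},
    {"dx": -0.02,"dy": 0.31,"dz": 0.03,"rx": 0,"ry": 0,"rz": -0.12,"fingers": 1},
    {"dx": -0.02,"dy": 0.33,"dz": 0.03,"rx": 0,"ry": 0,"rz": -0.12,"fingers": 1},
    {"dx": -0.02,"dy": 0.33,"dz": 0.03,"rx": 0,"ry": 0,"rz": -0.12,"fingers": 1},
  ],
)

```text
time: 2.2
ee_pos: [0.4779, 0.028, 0.3371]
eef_rot: [3.106, 0.471, 0.001]
contact_force: [0.9, -0.7, 0.1]
finger_gap: 0.0918
```

```bash
python3 - <<'E'
from w import *
d,W=run('pics/w3.png'); np.savez('w3.npz',W=W,f=d['frame'])
f=d['frame'][:300]; cv2.imwrite('pics/w3c.png',cv2.resize(f[:,60:460],None,fx=2,fy=2,interpolation=cv2.INTER_CUBIC))
E
```

```text
t 2.2 p [0.4779 0.028  0.3371] r [3.106e+00 4.710e-01 1.000e-03] F [ 0.9 -0.7  0.1] T [-0.    0.02 -0.01] gap 0.0918
handle top 1466 c [561.6 268.7] size [82.1 19.2] ang 9.0 z [0.1093 0.112  0.1139]
bow top 201 c [ 574.2 -274.4] size [31.4  9.1] ang 33.6 z [0.0902 0.0927 0.0946]
keystand top 1411 c [ 573.3 -275.3] size [65.7 56.7] ang 33.1 z [0.0425 0.0443 0.0461]
box top 22469 c [588.   36.7] size [150.6 200.4] ang 17.4 z [0.0977 0.0994 0.1035]
brass 756 c [604.1 -15.7] size [35.6 32.5] ang 16.4 z [0.0995 0.1032 0.105 ]
```

View pics/w3c.png

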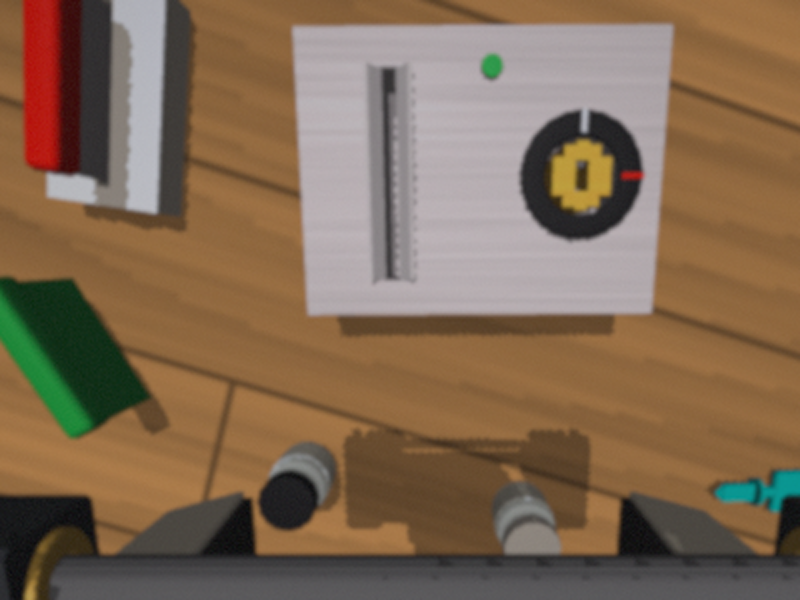

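The crop shows the slot from (388,65) to (388,282) along box x, and the brass switch at (581,177) with its keyway parallel to the slot.

```bash
python3 - <<'E'
from w import rect
import numpy as np,cv2
D=np.load('w3.npz'); W=D['W']; f=D['f']; Z=W[...,2]
sub=np.zeros(Z.shape,bool); sub[28:146,235:275]=1
rect(sub&(Z>.105),W,'lips'); rect(sub&(Z<.09),W,'deep'); rect(sub&(Z>.1085),W,'liptops')
a=np.radians(17.4); ex=np.array([np.cos(a),np.sin(a)]); ey=np.array([-ex[1],ex[0]])
P=W[...,:2]*1000-[588,36.7]; bx=P@ex; by=P@ey
m=sub&(Z>.1075); h=np.histogram(by[m],np.arange(30,66,1.5)); print(list(zip(h[1].round(1),h[0])))
print('lip x',np.percentile(bx[m],[1,99]), 'deep y',np.percentile(by[sub&(Z<.09)],[2,50,98]),'deep x',np.percentile(bx[sub&(Z<.09)],[1,99]))
# keyway: dark/deep within brass
s2=np.zeros(Z.shape,bool); s2[72:105,335:368]=1
k=s2&(Z<.095); rect(k,W,'keydeep'); 
g=f.max(2); dk=s2&(g<90)&(np.abs(bx)<40)
hs=cv2.cvtColor(f,cv2.COLOR_BGR2HSV); br=s2&(hs[...,1]>100)&(hs[...,0]>12)&(hs[...,0]<35)
rect(br,W,'brassdisc'); print('brass box xy',np.nanmedian(bx[br]),np.nanmedian(by[br]),(np.nanmin(bx[br])+np.nanmax(bx[br]))/2,(np.nanmin(by[br])+np.nanmax(by[br]))/2)
# ring (black)
s3=np.zeros(Z.shape,bool); s3[50:125,315:385]=1
rg=s3&(g<70)&(Z>.099); rect(rg,W,'ring')
E
```

```text
lips 1076 c [573.2  84.5] size [109.1  26.1] ang 17.4 z [0.1053 0.108  0.1103]
deep 664 c [568.2  85.1] size [118.5  26.3] ang 6.6 z [0.0378 0.0417 0.088 ]
liptops 366 c [573.1  84.3] size [108.6  25.8] ang 17.4 z [0.1085 0.1091 0.1106]
[(np.float64(30.0), np.int64(0)), (np.float64(31.5), np.int64(0)), (np.float64(33.0), np.int64(0)), (np.float64(34.5), np.int64(0)), (np.float64(36.0), np.int64(20)), (np.float64(37.5), np.int64(144)), (np.float64(39.0), np.int64(124)), (np.float64(40.5), np.int64(47)), (np.float64(42.0), np.int64(0)), (np.float64(43.5), np.int64(0)), (np.float64(45.0), np.int64(0)), (np.float64(46.5), np.int64(0)), (np.float64(48.0), np.int64(0)), (np.float64(49.5), np.int64(0)), (np.float64(51.0), np.int64(0)), (np.float64(52.5), np.int64(0)), (np.float64(54.0), np.int64(0)), (np.float64(55.5), np.int64(0)), (np.float64(57.0), np.int64(2)), (np.float64(58.5), np.int64(78)), (np.float64(60.0), np.int64(138)), (np.float64(61.5), np.int64(112)), (np.float64(63.0), np.int64(2))]
lip x [-53.56342036  53.65423856] deep y [49.11750195 53.48922213 54.23280127] deep x [-55.28857888  54.96331586]
keydeep 221 c [609.3 -19.6] size [39.3 36.5] ang 17.4 z [0.04   0.0782 0.0943]
brassdisc 916 c [608.4 -18.2] size [40.  39.7] ang 17.5 z [0.0557 0.103  0.1049]
brass box xy 0.2841619123445204 -56.61671797634553 3.097942735742077 -58.49535626228682
ring 1660 c [604.6 -15.5] size [64.1 64.2] ang 17.6 z [0.1012 0.1033 0.105 ]
```

Call:
move_arm(
  rows=[
    {"dx": 0,"dy": 0.045,"dz": 0,"rx": 0,"ry": 0,"rz": -0.07,"fingers": 1},
    {"dx": 0.005,"dy": 0.09,"dz": 0,"rx": 0,"ry": 0,"rz": -0.145,"fingers": 1},
    {"dx": 0.01,"dy": 0.135,"dz": 0,"rx": 0,"ry": 0,"rz": -0.145,"fingers": 1},
    {"dx": 0.015,"dy": 0.18,"dz": 0,"rx": 0,"ry": 0,"rz": -0.145,"fingers": 1},
    {"dx": 0.015,"dy": 0.215,"dz": -0.02,"rx": 0,"ry": 0,"rz": -0.145,"fingers": 1},
    {"dx": 0.015,"dy": 0.23,"dz": -0.03,"rx": 0,"ry": 0,"rz": -0.145,"fingers": 1},
    {"dx": 0.015,"dy": 0.23,"dz": -0.03,"rx": 0,"ry": 0,"rz": -0.145,"fingers": 1},
  ],
)

```text
time: 2.95
ee_pos: [0.4928, 0.2553, 0.3047]
eef_rot: [3.132, 0.24, -0.006]
contact_force: [-0.5, -0.7, 0.1]
finger_gap: 0.0918
```

```bash
python3 w.py pics/w4.png
```

```text
t 2.95 p [0.4928 0.2553 0.3047] r [ 3.132  0.24  -0.006] F [-0.5 -0.7  0.1] T [ 0.03 -0.01 -0.03] gap 0.0918
handle top 1808 c [570.9 271.5] size [100.5  17.1] ang 8.9 z [0.1097 0.112  0.1138]
bow top none
keystand top none
box top 19818 c [582.9  52.3] size [150.5 168.9] ang 17.6 z [0.0976 0.0994 0.1034]
brass 714 c [601.8  -8.7] size [36.  26.4] ang 21.3 z [0.0985 0.103  0.1048]
```

```bash
python3 - <<'E'
from h import *
st()
for n,px in (('scene',[(411,160),(404,180),(313,140),(264,152),(225,178),(340,245),(263,275)]),('side',[(163,203),(147,268),(265,283)])):
    d,W=cloud(n)
    for u,v in px: print(n,u,v,np.round(W[v,u],3))
E
```

```text
t 3.0 p [0.4936 0.2539 0.3055] r [ 3.131  0.237 -0.004] F [-0.  -0.1 -0.1] T [-0.07 -0.05  0.03] gap 0.0917
scene 411 160 [0.78  0.257 0.186]
scene 404 180 [0.781 0.245 0.124]
scene 313 140 [0.417 0.26  0.062]
scene 264 152 [0.381 0.083 0.079]
scene 225 178 [ 0.397 -0.078  0.072]
scene 340 245 [0.771 0.018 0.021]
scene 263 275 [ 0.73  -0.208  0.045]
side 163 203 [0.758 0.276 0.184]
side 147 268 [nan nan nan]
side 265 283 [0.408 0.269 0.095]
```

Call:
move_arm(
  rows=[
    {"dx": 0.03,"dy": 0.006,"dz": -0.02,"rx": 0,"ry": 0,"rz": 0,"fingers": 1},
    {"dx": 0.06,"dy": 0.012,"dz": -0.04,"rx": 0,"ry": 0,"rz": 0,"fingers": 1},
    {"dx": 0.078,"dy": 0.016,"dz": -0.07,"rx": 0,"ry": 0,"rz": 0,"fingers": 1},
    {"dx": 0.078,"dy": 0.016,"dz": -0.08,"rx": 0,"ry": 0,"rz": 0,"fingers": 1},
    {"dx": 0.078,"dy": 0.016,"dz": -0.08,"rx": 0,"ry": 0,"rz": 0,"fingers": 1},
    {"dx": 0.078,"dy": 0.016,"dz": -0.08,"rx": 0,"ry": 0,"rz": 0,"fingers": 1},
  ],
)

```text
time: 3.7
ee_pos: [0.5711, 0.2711, 0.2281]
eef_rot: [3.133, 0.237, 0.001]
contact_force: [0.1, 0.1, 0.6]
finger_gap: 0.0918
```

Call:
move_arm(
  force=30,
  rows=[
    {"dx": 0,"dy": 0,"dz": -0.045,"rx": 0,"ry": 0,"rz": 0,"fingers": 1},
    {"dx": 0,"dy": 0,"dz": -0.09,"rx": 0,"ry": 0,"rz": 0,"fingers": 1},
    {"dx": 0,"dy": 0,"dz": -0.125,"rx": 0,"ry": 0,"rz": 0,"fingers": 1},
    {"dx": 0,"dy": 0,"dz": -0.145,"rx": 0,"ry": 0,"rz": 0,"fingers": 1},
    {"dx": 0,"dy": 0,"dz": -0.145,"rx": 0,"ry": 0,"rz": 0,"fingers": -0.5},
    {"dx": 0,"dy": 0,"dz": -0.145,"rx": 0,"ry": 0,"rz": 0,"fingers": -1},
    {"dx": 0,"dy": 0,"dz": -0.145,"rx": 0,"ry": 0,"rz": 0,"fingers": -1},
    {"dx": 0,"dy": 0,"dz": -0.145,"rx": 0,"ry": 0,"rz": 0,"fingers": -1},
    {"dx": 0,"dy": 0,"dz": -0.145,"rx": 0,"ry": 0,"rz": 0,"fingers": -1},
  ],
)

```text
time: 4.6
ee_pos: [0.572, 0.272, 0.0832]
eef_rot: [-3.132, -0.238, -0.004]
contact_force: [0.1, 0.3, 0.6]
finger_gap: 0.0565
```

Still closing; hold a bit longer, then lift gently.

Call:
move_arm(
  rows=[
    {"dx": 0,"dy": 0,"dz": 0,"rx": 0,"ry": 0,"rz": 0,"fingers": -1},
    {"dx": 0,"dy": 0,"dz": 0,"rx": 0,"ry": 0,"rz": 0,"fingers": -1},
    {"dx": 0,"dy": 0,"dz": 0,"rx": 0,"ry": 0,"rz": 0,"fingers": -1},
    {"dx": 0,"dy": 0,"dz": 0,"rx": 0,"ry": 0,"rz": 0,"fingers": -1},
    {"dx": 0,"dy": 0,"dz": 0,"rx": 0,"ry": 0,"rz": 0,"fingers": -1},
    {"dx": 0,"dy": 0,"dz": 0,"rx": 0,"ry": 0,"rz": 0,"fingers": -1},
    {"dx": 0,"dy": 0,"dz": 0,"rx": 0,"ry": 0,"rz": 0,"fingers": -1},
    {"dx": 0,"dy": 0,"dz": 0,"rx": 0,"ry": 0,"rz": 0,"fingers": -1},
  ],
)

```text
time: 5.4
ee_pos: [0.5711, 0.2717, 0.0816]
eef_rot: [-3.133, -0.238, 0.0]
contact_force: [-0.4, -0.2, -0.1]
finger_gap: 0.0197
```

Call:
move_arm(
  rows=[
    {"dx": 0,"dy": 0,"dz": 0.015,"rx": 0,"ry": 0,"rz": 0,"fingers": -1},
    {"dx": 0,"dy": 0,"dz": 0.05,"rx": 0,"ry": 0,"rz": 0,"fingers": -1},
    {"dx": 0,"dy": 0,"dz": 0.095,"rx": 0,"ry": 0,"rz": 0,"fingers": -1},
    {"dx": 0,"dy": 0,"dz": 0.14,"rx": 0,"ry": 0,"rz": 0,"fingers": -1},
    {"dx": 0,"dy": -0.035,"dz": 0.145,"rx": 0,"ry": 0,"rz": 0.05,"fingers": -1},
    {"dx": 0.001,"dy": -0.08,"dz": 0.145,"rx": 0,"ry": 0,"rz": 0.1,"fingers": -1},
    {"dx": 0.002,"dy": -0.125,"dz": 0.145,"rx": 0,"ry": 0,"rz": 0.15,"fingers": -1},
    {"dx": 0.002,"dy": -0.165,"dz": 0.145,"rx": 0,"ry": 0,"rz": 0.15,"fingers": -1},
    {"dx": 0.002,"dy": -0.187,"dz": 0.145,"rx": 0,"ry": 0,"rz": 0.15,"fingers": -1},
    {"dx": 0.002,"dy": -0.187,"dz": 0.145,"rx": 0,"ry": 0,"rz": 0.15,"fingers": -1},
  ],
)

```text
time: 6.4
ee_pos: [0.5735, 0.0789, 0.227]
eef_rot: [3.104, 0.461, -0.001]
contact_force: [0.7, -1.2, -2.3]
finger_gap: 0.02
```

```bash
python3 - <<'E'
from w import *
d,W=run('pics/w5.png')
d2,W2=cloud('side'); d3,_=cloud('scene')
a=cv2.resize(d2['frame'][120:290,170:350],None,fx=2.2,fy=2.2); b=cv2.resize(d3['frame'][80:250,220:400],None,fx=2.2,fy=2.2)
cv2.imwrite('pics/c5.png',np.hstack([a,b]))
for n,D,V in (('side',d2,W2),('scene',d3,_)):
    h=cv2.cvtColor(D['frame'],cv2.COLOR_BGR2HSV); X,Y,Z=V[...,0],V[...,1],V[...,2]
    m=((h[...,0]<6)|(h[...,0]>174))&(h[...,1]>150)&(Z>.2)&(Z<.28)&(Y>0)&(X>.5)&(X<.65)
    rect(m,V,n+' handle')
    m=(Z>.157)&(Z<.215)&(X>.48)&(X<.66)&(np.abs(Y-.085)<.05); rect(m,V,n+' blade')
E
```

```text
t 6.4 p [0.5735 0.0789 0.227 ] r [ 3.104e+00  4.610e-01 -1.000e-03] F [ 0.7 -1.2 -2.3] T [-0.08 -0.06 -0.02] gap 0.02
handle top 5318 c [601.4  86.7] size [46.7 21.6] ang 17.2 z [0.2504 0.2572 0.2587]
bow top none
keystand top none
box top 24085 c [599.1  39.8] size [126.9 201. ] ang 17.5 z [0.098  0.0994 0.1036]
brass 1212 c [605.8 -16.1] size [38.7 35.4] ang 21.6 z [0.0991 0.1032 0.1046]
side handle 185 c [573.7  84.3] size [101.7  24.2] ang 17.0 z [0.2365 0.2485 0.2592]
side blade 599 c [573.9  85.9] size [100.7   9.7] ang 16.8 z [0.158  0.1865 0.2138]
scene handle 207 c [579.2  83.8] size [98.4 23.4] ang 11.7 z [0.2318 0.251  0.2594]
scene blade 601 c [575.5  83.5] size [101.9   9.6] ang 18.0 z [0.1584 0.1865 0.2136]
```

View pics/c5.png

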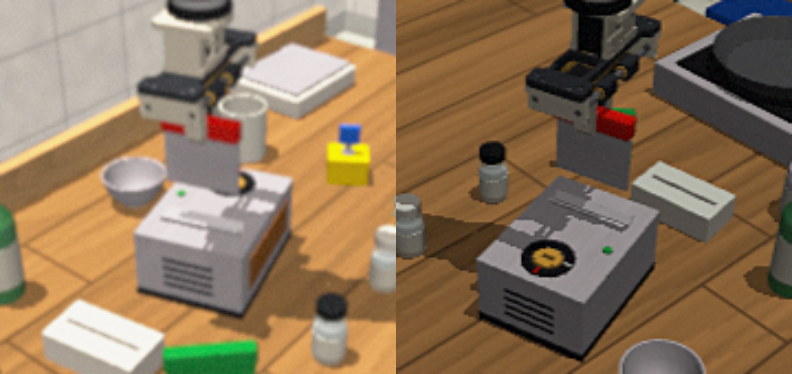

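The two crops show the scraper upright above the slot: blade at (205,160) over the slot in the left crop, and (595,155) in the right.

```bash
python3 - <<'E'
from w import *
st(); d,W=run('pics/w6.png')
Z=W[...,2]; a=np.radians(17.4); P=W[...,:2]*1000-[573.2,84.4]
m=(Z>.2545)&(np.arange(420)[:,None]<240); hs=cv2.cvtColor(d['frame'],cv2.COLOR_BGR2HSV); m&=((hs[...,0]<6)|(hs[...,0]>174))&(hs[...,1]>150)
q=P[m]; e=np.c_[q@[np.cos(a),np.sin(a)],q@[-np.sin(a),np.cos(a)]]; print('handle rel slot: x far end',np.percentile(e[:,0],99.5),'(ideal 52) y mid',np.percentile(e[:,1],[2,98]))
m=(Z>.1055)&(Z<.112)&(np.abs(P).max(-1)<70); q=P[m]; e=np.c_[q@[np.cos(a),np.sin(a)],q@[-np.sin(a),np.cos(a)]]
if m.sum(): print('lips',m.sum(),np.percentile(e[:,0],[1,99]),np.percentile(e[:,1],[2,98]))
E
```

```text
t 6.55 p [0.573  0.0857 0.2275] r [-3.105e+00 -4.730e-01 -1.000e-03] F [-0.3  0.7 -2.1] T [ 0.06 -0.01 -0.01] gap 0.0201
t 6.55 p [0.573  0.0857 0.2275] r [-3.105e+00 -4.730e-01 -1.000e-03] F [-0.3  0.7 -2.1] T [ 0.06 -0.01 -0.01] gap 0.0201
handle top 5315 c [600.8  93.8] size [46.7 21.4] ang 17.6 z [0.2513 0.2577 0.2592]
bow top none
keystand top none
box top 23671 c [598.4  39.8] size [127.5 200.9] ang 17.3 z [0.0979 0.0994 0.1036]
brass 1212 c [605.4 -15.3] size [36.4 36.3] ang 16.9 z [0.0992 0.1031 0.1047]
handle rel slot: x far end 51.84318903263559 (ideal 52) y mid [-7.54873517  9.95929226]
lips 240 [38.97184562 54.20198515] [-12.74872843  12.52059596]
```

Aligned within about 1 mm. Descending.

Call:
move_arm(
  rows=[
    {"dx": 0,"dy": -0.001,"dz": -0.025,"rx": 0,"ry": 0,"rz": 0,"fingers": -1},
    {"dx": 0,"dy": -0.001,"dz": -0.04,"rx": 0,"ry": 0,"rz": 0,"fingers": -1},
    {"dx": 0,"dy": -0.001,"dz": -0.05,"rx": 0,"ry": 0,"rz": 0,"fingers": -1},
    {"dx": 0,"dy": -0.001,"dz": -0.06,"rx": 0,"ry": 0,"rz": 0,"fingers": -1},
    {"dx": 0,"dy": -0.001,"dz": -0.07,"rx": 0,"ry": 0,"rz": 0,"fingers": -1},
  ],
)

```text
time: 7.1
ee_pos: [0.5733, 0.0843, 0.1562]
eef_rot: [-3.105, -0.473, -0.0]
contact_force: [0.1, 0.4, -2.0]
finger_gap: 0.0202
```

Call:
move_arm(
  rows=[
    {"dx": 0,"dy": 0,"dz": -0.012,"rx": 0,"ry": 0,"rz": 0,"fingers": -1},
    {"dx": 0,"dy": 0,"dz": -0.024,"rx": 0,"ry": 0,"rz": 0,"fingers": -1},
    {"dx": 0,"dy": 0,"dz": -0.034,"rx": 0,"ry": 0,"rz": 0,"fingers": -1},
    {"dx": 0,"dy": 0,"dz": -0.04,"rx": 0,"ry": 0,"rz": 0,"fingers": -1},
    {"dx": 0,"dy": 0,"dz": -0.042,"rx": 0,"ry": 0,"rz": 0,"fingers": -1},
    {"dx": 0,"dy": 0,"dz": -0.042,"rx": 0,"ry": 0,"rz": 0,"fingers": -1},
  ],
)

```text
time: 7.7
ee_pos: [0.5732, 0.0837, 0.1146]
eef_rot: [-3.106, -0.472, 0.0]
contact_force: [-0.1, 0.9, -1.2]
finger_gap: 0.0196
```

Call:
move_arm(
  rows=[
    {"dx": 0,"dy": 0,"dz": 0,"rx": 0,"ry": 0,"rz": 0,"fingers": 0},
    {"dx": 0,"dy": 0,"dz": 0,"rx": 0,"ry": 0,"rz": 0,"fingers": 0},
    {"dx": 0,"dy": 0,"dz": 0,"rx": 0,"ry": 0,"rz": 0,"fingers": 0},
    {"dx": 0,"dy": 0,"dz": 0,"rx": 0,"ry": 0,"rz": 0,"fingers": 0},
    {"dx": 0,"dy": 0,"dz": 0,"rx": 0,"ry": 0,"rz": 0,"fingers": 0},
    {"dx": 0,"dy": 0,"dz": 0.03,"rx": 0,"ry": 0,"rz": 0,"fingers": 0},
    {"dx": 0,"dy": 0,"dz": 0.075,"rx": 0,"ry": 0,"rz": 0,"fingers": 0},
    {"dx": -0.03,"dy": 0,"dz": 0.12,"rx": 0,"ry": 0,"rz": 0,"fingers": 0},
    {"dx": -0.06,"dy": -0.03,"dz": 0.15,"rx": 0,"ry": 0,"rz": 0,"fingers": 0},
    {"dx": -0.08,"dy": -0.06,"dz": 0.18,"rx": 0,"ry": 0,"rz": 0,"fingers": 0},
  ],
)

```text
time: 8.7
ee_pos: [0.4925, 0.0263, 0.2944]
eef_rot: [-3.105, -0.479, 0.001]
contact_force: [1.1, -2.7, 0.7]
finger_gap: 0.046
```

```bash
python3 - <<'E'
from w import *
d,W=run('pics/w7.png')
cv2.imwrite('pics/w7c.png',cv2.resize(d['frame'][:300],None,fx=1.4,fy=1.4))
E
```

```text
t 8.7 p [0.4925 0.0263 0.2944] r [-3.105e+00 -4.790e-01  1.000e-03] F [ 1.1 -2.7  0.7] T [-0.13 -0.05 -0.03] gap 0.046
handle top 2574 c [573.7  82.9] size [100.7  18.2] ang 17.3 z [0.1373 0.1419 0.1437]
bow top 57 c [ 573.5 -270.8] size [29.2  3.1] ang 30.0 z [0.09   0.0912 0.0933]
keystand top 1670 c [ 573.5 -275.7] size [66.2 57.5] ang 33.4 z [0.0425 0.0443 0.0458]
box top 26837 c [587.9  36.7] size [150.  200.4] ang 17.6 z [0.0977 0.0994 0.1034]
brass 930 c [604.9 -16.1] size [35.4 33.5] ang 17.3 z [0.1002 0.1033 0.1049]
```

View pics/w7c.png

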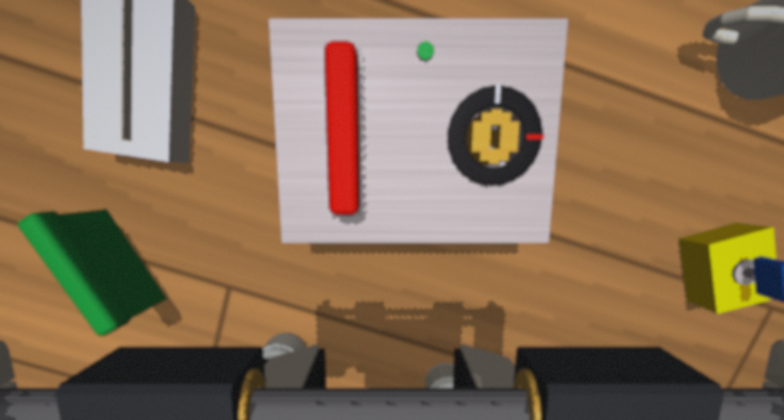

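The view shows the scraper's handle seated on the slot at (342,128), the switch at (496,137) and the drainer empty. The handle top is at z 0.142 against the expected 0.143, so the scraper is fully down.

Next the key: check joints, then approach.

```bash
python3 -c "
from h import *
print(np.round(st()['q'],3))"
```

```text
t 8.75 p [0.4925 0.0186 0.2985] r [3.10e+00 4.64e-01 3.00e-03] F [-2.7 -4.2  0.3] T [-0.29  0.23 -0.04] gap 0.0459
[ 0.75   0.214 -0.96   1.837  0.196  1.186 -1.547]
```

Call:
move_arm(
  rows=[
    {"dx": 0,"dy": -0.045,"dz": 0,"rx": 0,"ry": 0,"rz": 0.1,"fingers": 0},
    {"dx": 0,"dy": -0.09,"dz": 0,"rx": 0,"ry": 0,"rz": 0.2,"fingers": 0},
    {"dx": 0.005,"dy": -0.135,"dz": 0,"rx": 0,"ry": 0,"rz": 0.28,"fingers": 0},
    {"dx": 0.01,"dy": -0.18,"dz": 0,"rx": 0,"ry": 0,"rz": 0.28,"fingers": 0},
    {"dx": 0.025,"dy": -0.22,"dz": -0.01,"rx": 0,"ry": 0,"rz": 0.28,"fingers": 0},
    {"dx": 0.05,"dy": -0.26,"dz": -0.02,"rx": 0,"ry": 0,"rz": 0.28,"fingers": 0},
    {"dx": 0.075,"dy": -0.295,"dz": -0.04,"rx": 0,"ry": 0,"rz": 0.28,"fingers": 0},
    {"dx": 0.081,"dy": -0.302,"dz": -0.08,"rx": 0,"ry": 0,"rz": 0.28,"fingers": 0},
    {"dx": 0.081,"dy": -0.302,"dz": -0.12,"rx": 0,"ry": 0,"rz": 0.28,"fingers": 0},
    {"dx": 0.081,"dy": -0.302,"dz": -0.14,"rx": 0,"ry": 0,"rz": 0.28,"fingers": 0},
  ],
)

```text
time: 9.75
ee_pos: [0.573, -0.2769, 0.149]
eef_rot: [-3.006, -0.899, 0.006]
contact_force: [0.3, 1.0, 0.2]
finger_gap: 0.0459
```

```bash
python3 -c "
from h import *
telemetry.observe(); vision.snapshot('side');vision.snapshot('side');print(np.round(st()['q'],3))"
```

```text
t 9.85 p [ 0.5725 -0.2763  0.1494] r [-3.005 -0.9    0.008] F [-0.9 -0.2 -0.1] T [-0.06  0.04  0.  ] gap 0.0459
[ 0.933  0.644 -0.75   1.641  0.487  1.06  -0.953]
```

Call:
move_arm(
  force=50,
  rows=[
    {"dx": 0.001,"dy": 0,"dz": -0.04,"rx": 0,"ry": 0,"rz": 0,"fingers": 0},
    {"dx": 0.001,"dy": 0,"dz": -0.075,"rx": 0,"ry": 0,"rz": 0,"fingers": 0},
    {"dx": 0.001,"dy": 0,"dz": -0.091,"rx": 0,"ry": 0,"rz": 0,"fingers": -0.5},
    {"dx": 0.001,"dy": 0,"dz": -0.091,"rx": 0,"ry": 0,"rz": 0,"fingers": -1},
    {"dx": 0.001,"dy": 0,"dz": -0.091,"rx": 0,"ry": 0,"rz": 0,"fingers": -1},
    {"dx": 0.001,"dy": 0,"dz": -0.091,"rx": 0,"ry": 0,"rz": 0,"fingers": -1},
    {"dx": 0.001,"dy": 0,"dz": -0.091,"rx": 0,"ry": 0,"rz": 0,"fingers": -1},
    {"dx": 0.001,"dy": 0,"dz": -0.091,"rx": 0,"ry": 0,"rz": 0,"fingers": -1},
    {"dx": 0.001,"dy": 0,"dz": -0.091,"rx": 0,"ry": 0,"rz": 0,"fingers": -1},
    {"dx": 0.001,"dy": 0,"dz": -0.091,"rx": 0,"ry": 0,"rz": 0,"fingers": -1},
  ],
)

```text
time: 10.85
ee_pos: [0.5767, -0.2765, 0.064]
eef_rot: [3.009, 0.902, 0.002]
contact_force: [-2.3, 1.3, 6.9]
finger_gap: 0.009
```

Call:
move_arm(
  rows=[
    {"dx": 0,"dy": 0,"dz": 0,"rx": 0,"ry": 0,"rz": 0,"fingers": -1},
    {"dx": 0,"dy": 0,"dz": 0,"rx": 0,"ry": 0,"rz": 0,"fingers": -1},
    {"dx": 0,"dy": 0,"dz": 0,"rx": 0,"ry": 0,"rz": 0,"fingers": -1},
  ],
)

```text
time: 11.15
ee_pos: [0.5768, -0.2765, 0.064]
eef_rot: [3.009, 0.902, 0.002]
contact_force: [-2.1, 2.8, 7.5]
finger_gap: 0.0085
```

Gripped (gap 8.5 mm), but there is some upward force and the TCP sits 6 mm high. I'll lift clear and look.

Call:
move_arm(
  rows=[
    {"dx": -0.001,"dy": 0,"dz": 0.02,"rx": 0,"ry": 0,"rz": 0,"fingers": -1},
    {"dx": -0.002,"dy": 0,"dz": 0.05,"rx": 0,"ry": 0,"rz": 0,"fingers": -1},
    {"dx": -0.002,"dy": 0,"dz": 0.09,"rx": 0,"ry": 0,"rz": 0,"fingers": -1},
    {"dx": -0.002,"dy": 0,"dz": 0.13,"rx": 0,"ry": 0,"rz": 0,"fingers": -1},
    {"dx": -0.002,"dy": 0,"dz": 0.15,"rx": 0,"ry": 0,"rz": 0,"fingers": -1},
    {"dx": -0.002,"dy": 0,"dz": 0.15,"rx": 0,"ry": 0,"rz": 0,"fingers": -1},
  ],
)

```text
time: 11.75
ee_pos: [0.5766, -0.278, 0.218]
eef_rot: [3.004, 0.899, 0.009]
contact_force: [-0.1, 0.6, -0.7]
finger_gap: 0.0085
```

```bash
cat > k.py <<'E'
from w import *
import sys
vision.snapshot('side'); s=st(); print(np.round(s['q'],2))
p=np.array(s['ee_pos'])
o=[]
for n in('side','scene'):
    d,W=cloud(n); c=d['R']@(p+[0,0,-.02])+d['t']; uv=d['camera_matrix']@c; u,v=(uv[:2]/uv[2]).astype(int); print(n,u,v)
    o.append(cv2.resize(d['frame'][v-50:v+50,u-50:u+50],(400,400),interpolation=cv2.INTER_CUBIC))
    h=cv2.cvtColor(d['frame'],cv2.COLOR_BGR2HSV)
    near=np.linalg.norm(W-(p+[0,0,-.01]),axis=-1)<.07
    m=near&(h[...,0]>105)&(h[...,0]<128)&(h[...,1]>120); rect(m,W,'bow')
    # below bow: collar+blade, relative to TCP
    m=near&(W[...,2]<p[2]-.002); 
    Q=W[m]-p
    for z0 in np.arange(-.07,0,.006):
        k=(Q[:,2]>=z0)&(Q[:,2]<z0+.006)
        if k.sum()>2: print('  z %.3f n %d xy %s ext %s'%(z0+.003,k.sum(),np.round(1000*np.median(Q[k,:2],0),1),np.round(1000*np.ptp(Q[k,:2],axis=0),1)))
cv2.imwrite(sys.argv[1],np.hstack(o))
E
python3 k.py pics/k1.png
```

```text
t 11.8 p [ 0.5751 -0.2778  0.2153] r [3.006 0.899 0.004] F [-0.2 -1.2 -1.2] T [-0.05  0.02 -0.02] gap 0.0084
[ 0.96  0.58 -0.79  1.59  0.44  1.16 -0.92]
side 331 149
bow none
  z -0.043 n 8 xy [-2.2  2.7] ext [8.5 7.3]
  z -0.037 n 8 xy [-1.3  3.6] ext [10.   7.4]
  z -0.031 n 4 xy [-0.9  3.5] ext [ 5.5 12.6]
  z -0.025 n 5 xy [-1.5  4.6] ext [9.6 6. ]
  z -0.019 n 9 xy [-4.7  7.2] ext [14.2 23.3]
  z -0.013 n 14 xy [-3.9  5. ] ext [19.3 18.3]
  z -0.007 n 5 xy [0.2 4.7] ext [5.1 5.3]
scene 194 209
bow 47 c [ 583.  -270.5] size [ 7.3 15.1] ang 56.1 z [0.2122 0.23   0.2423]
  z -0.049 n 3 xy [-2.6 -1.8] ext [8.4 5. ]
  z -0.043 n 13 xy [ 3.5 -1.1] ext [ 9.9 10.4]
  z -0.037 n 10 xy [ 1.8 -1.3] ext [8.8 8.9]
  z -0.031 n 11 xy [ 2.1 -0.5] ext [10.8 10.9]
  z -0.025 n 3 xy [6.8 0.2] ext [ 4.3 12.4]
  z -0.019 n 40 xy [ 2.3 -2.9] ext [22.  20.6]
  z -0.013 n 9 xy [ 2.4 -1.1] ext [ 9.9 13.8]
  z -0.007 n 5 xy [ 4.4 -2.5] ext [12.9 10.7]
```

View pics/k1.png

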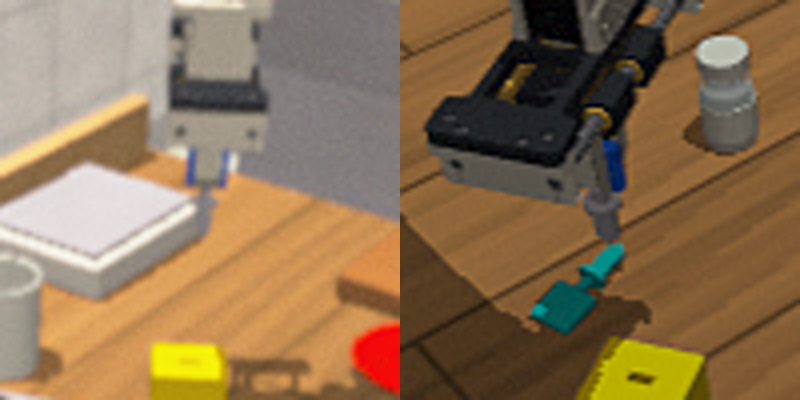

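The crops show the key hanging upright in the jaws: bow edges at (192,165) and (222,165), blade tip at (207,225). The collar lies about 19 mm below the TCP. Moving over the switch.

Call:
move_arm(
  rows=[
    {"dx": 0.005,"dy": 0.04,"dz": 0,"rx": 0,"ry": 0,"rz": -0.1,"fingers": -1},
    {"dx": 0.01,"dy": 0.085,"dz": 0,"rx": 0,"ry": 0,"rz": -0.2,"fingers": -1},
    {"dx": 0.015,"dy": 0.13,"dz": 0,"rx": 0,"ry": 0,"rz": -0.279,"fingers": -1},
    {"dx": 0.02,"dy": 0.175,"dz": 0,"rx": 0,"ry": 0,"rz": -0.279,"fingers": -1},
    {"dx": 0.025,"dy": 0.22,"dz": 0,"rx": 0,"ry": 0,"rz": -0.279,"fingers": -1},
    {"dx": 0.03,"dy": 0.25,"dz": 0,"rx": 0,"ry": 0,"rz": -0.279,"fingers": -1},
    {"dx": 0.031,"dy": 0.262,"dz": -0.02,"rx": 0,"ry": 0,"rz": -0.279,"fingers": -1},
    {"dx": 0.031,"dy": 0.262,"dz": -0.03,"rx": 0,"ry": 0,"rz": -0.279,"fingers": -1},
    {"dx": 0.031,"dy": 0.262,"dz": -0.03,"rx": 0,"ry": 0,"rz": -0.279,"fingers": -1},
    {"dx": 0.031,"dy": 0.262,"dz": -0.03,"rx": 0,"ry": 0,"rz": -0.279,"fingers": -1},
  ],
)

```text
time: 12.9
ee_pos: [0.6045, -0.0171, 0.1814]
eef_rot: [3.106, 0.47, -0.004]
contact_force: [-0.4, -0.2, -0.5]
finger_gap: 0.0082
```

```bash
cat > b.py <<'E'
from w import *
vision.snapshot('side'); vision.snapshot('side')
d,W=run('pics/b.png'); s=telemetry.observe(); p=np.array(s['ee_pos']); R=cv2.Rodrigues(np.array(s['eef_rot'],float))[0]
L=(W-p)@R  # tool coords
h=cv2.cvtColor(d['frame'],cv2.COLOR_BGR2HSV); m=(h[...,0]>105)&(h[...,0]<128)&(h[...,1]>100)&(W[...,2]>p[2]-.03)
q=1000*L[m]; q=q[np.isfinite(q).all(1)]; v,u=np.where(m); print('blue n',len(q),'px',u.min(),u.max(),v.min(),v.max(),'tool x',np.percentile(q[:,0],[5,50,95]).round(1),'y',np.percentile(q[:,1],[5,50,95]).round(1),'z',np.percentile(q[:,2],[5,50,95]).round(1))
# steel/other things below the bow in tool frame
n=(L[...,2]>.008)&(L[...,2]<.056)&(np.abs(L[...,1])<.03)&(np.abs(L[...,0])<.04); q=1000*L[n]
for z0 in range(8,56,6):
    k=(q[:,2]>=z0)&(q[:,2]<z0+6)
    if k.sum()>3: print(z0+3,k.sum(),'x',np.percentile(q[k,0],[2,50,98]).round(1),'y',np.percentile(q[k,1],[2,50,98]).round(1))
cv2.imwrite('pics/bc.png',cv2.resize(d['frame'][60:330,150:430],None,fx=2,fy=2))
E
python3 b.py
```

```text
t 13.0 p [ 0.6054 -0.0168  0.1826] r [3.106 0.47  0.   ] F [ 0.5 -1.1 -0.3] T [-0.02 -0.   -0.  ] gap 0.0083
handle top 5159 c [594.9  57.1] size [78.5 79.8] ang 17.0 z [0.1216 0.1414 0.1435]
bow top 842 c [615.6 -13.7] size [ 9.9 10.6] ang 17.4 z [0.184  0.2093 0.2126]
keystand top 1225 c [ 559.2 -277.2] size [41.6 42.9] ang 32.9 z [0.0426 0.0443 0.0457]
box top 28894 c [602.1  41.3] size [120.9 200.9] ang 17.6 z [0.098  0.0994 0.1036]
brass 1273 c [606.9 -15.3] size [32.1 31.4] ang 16.5 z [0.1001 0.1033 0.1047]
blue n 1237 px 266 289 235 327 tool x [-15.6   9.9  14.8] y [-3.9  0.4  4.5] z [-29.8 -27.9  -4.8]
17 123 x [2.3 5.1 7.8] y [-9.  -4.5  9.2]
35 23 x [4.3 4.5 5. ] y [-2.   0.4  2.2]
41 25 x [4.4 4.6 4.9] y [-2.1 -0.2  2.3]
```

View pics/bc.png

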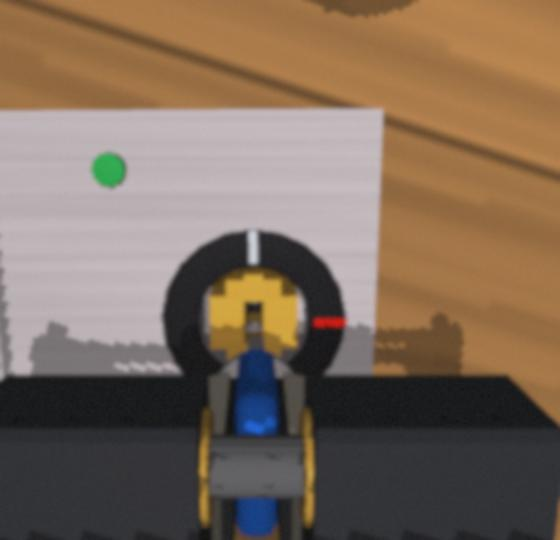

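The crop shows the key in the jaws at (256,400), with the keyway at (253,315) straight ahead of it in tool x and laterally centred. By the collar, blade and bow edges, the key centre is at about -2.4 mm in tool x.

```bash
cat > r.py <<'E'
from w import *
from scipy.optimize import least_squares
s=st(); d,W=cloud('wrist'); p=np.array(s['ee_pos']); R=cv2.Rodrigues(np.array(s['eef_rot'],float))[0]
g=d['frame'].max(2); Z=W[...,2]; P=W[...,:2]*1000
m=(Z>.1005)&(Z<.1065)&(g<75)&(np.hypot(*(P-[605,-16]).transpose(2,0,1))<40)
q=P[m]; th=np.arctan2(q[:,1]+16,q[:,0]-605); e=[]
for a in np.arange(-np.pi,np.pi,.12):
    k=(np.abs(th-a)<.06)
    if k.sum()>4:
        rr=np.hypot(q[k,0]-605,q[k,1]+16)
        if rr.max()>28: e.append(q[k][rr.argmax()])
e=np.array(e); f=lambda v:np.hypot(e[:,0]-v[0],e[:,1]-v[1])-v[2]
r=least_squares(f,[605,-16,32],loss='soft_l1'); print(len(e),'ring c,r',r.x.round(2),'rms',np.median(abs(f(r.x))).round(2))
k=p*1000+R[:,0]*-2.4; print('key c',k[:2].round(1),'need dx,dy',(r.x[:2]-k[:2]).round(1))
E
python3 r.py
```

```text
t 13.05 p [ 0.6055 -0.0166  0.1828] r [3.106e+00 4.700e-01 1.000e-03] F [-0.3  0.7 -0.4] T [-0.08  0.01  0.01] gap 0.0087
40 ring c,r [605.35 -16.01  32.63] rms 0.17
key c [603.2 -17.3] need dx,dy [2.2 1.3]
```

Call:
move_arm(
  rows=[
    {"dx": 0.002,"dy": 0.001,"dz": -0.01,"rx": 0,"ry": 0,"rz": 0,"fingers": -1},
    {"dx": 0.002,"dy": 0.001,"dz": -0.02,"rx": 0,"ry": 0,"rz": 0,"fingers": -1},
    {"dx": 0.002,"dy": 0.001,"dz": -0.025,"rx": 0,"ry": 0,"rz": 0,"fingers": -1},
    {"dx": 0.002,"dy": 0.001,"dz": -0.03,"rx": 0,"ry": 0,"rz": 0,"fingers": -1},
    {"dx": 0.002,"dy": 0.001,"dz": -0.034,"rx": 0,"ry": 0,"rz": 0,"fingers": -1},
    {"dx": 0.002,"dy": 0.001,"dz": -0.036,"rx": 0,"ry": 0,"rz": 0,"fingers": -1},
  ],
)

```text
time: 13.7
ee_pos: [0.6073, -0.0142, 0.1461]
eef_rot: [3.105, 0.474, 0.0]
contact_force: [-0.1, -0.9, 0.1]
finger_gap: 0.0083
```

Call:
move_arm(
  rows=[
    {"dx": 0,"dy": 0,"dz": -0.003,"rx": 0,"ry": 0,"rz": 0,"fingers": -1},
    {"dx": 0,"dy": 0,"dz": -0.006,"rx": 0,"ry": 0,"rz": 0,"fingers": -1},
    {"dx": 0,"dy": 0,"dz": -0.009,"rx": 0,"ry": 0,"rz": 0,"fingers": -1},
    {"dx": 0,"dy": 0,"dz": -0.012,"rx": 0,"ry": 0,"rz": 0,"fingers": -1},
    {"dx": 0,"dy": 0,"dz": -0.012,"rx": 0,"ry": 0,"rz": 0,"fingers": -1},
  ],
)

```text
time: 14.2
ee_pos: [0.6059, -0.0146, 0.1343]
eef_rot: [3.105, 0.473, -0.004]
contact_force: [-2.4, -2.5, -1.3]
finger_gap: 0.0087
```

Call:
move_arm(
  rows=[
    {"dx": -0.001,"dy": 0,"dz": -0.003,"rx": 0,"ry": 0,"rz": 0,"fingers": -1},
    {"dx": -0.001,"dy": 0,"dz": -0.006,"rx": 0,"ry": 0,"rz": 0.03,"fingers": -1},
    {"dx": -0.001,"dy": 0,"dz": -0.009,"rx": 0,"ry": 0,"rz": -0.03,"fingers": -1},
    {"dx": -0.001,"dy": 0,"dz": -0.012,"rx": 0,"ry": 0,"rz": 0.03,"fingers": -1},
    {"dx": -0.001,"dy": 0,"dz": -0.014,"rx": 0,"ry": 0,"rz": 0,"fingers": -1},
    {"dx": -0.001,"dy": 0,"dz": -0.014,"rx": 0,"ry": 0,"rz": 0,"fingers": -1},
  ],
)

```text
time: 14.8
ee_pos: [0.6076, -0.0141, 0.1228]
eef_rot: [3.104, 0.472, 0.005]
contact_force: [-4.7, -2.7, 16.2]
finger_gap: 0.0087
```

Call:
move_arm(
  rows=[
    {"dx": 0,"dy": 0,"dz": -0.001,"rx": 0,"ry": 0,"rz": 0.05,"fingers": -1},
    {"dx": 0,"dy": 0,"dz": -0.002,"rx": 0,"ry": 0,"rz": -0.05,"fingers": -1},
    {"dx": 0,"dy": 0,"dz": -0.002,"rx": 0,"ry": 0,"rz": 0.05,"fingers": -1},
    {"dx": 0,"dy": 0,"dz": -0.002,"rx": 0,"ry": 0,"rz": 0,"fingers": -1},
    {"dx": 0,"dy": 0,"dz": -0.002,"rx": 0,"ry": 0,"rz": 0,"fingers": -1},
  ],
)

```text
time: 15.3
ee_pos: [0.6079, -0.0142, 0.1226]
eef_rot: [3.103, 0.471, 0.006]
contact_force: [-9.2, -3.6, 28.5]
finger_gap: 0.0088
```

```bash
python3 b.py
```

```text
t 15.4 p [ 0.6078 -0.0142  0.1227] r [3.103 0.473 0.006] F [-10.1  -3.7  29.2] T [-0.71  2.3   0.03] gap 0.0088
handle top 7571 c [596.5  89.6] size [56.8 19.9] ang 17.3 z [0.1201 0.1406 0.1433]
bow top 838 c [617.9 -11.3] size [ 9.9 10.6] ang 14.1 z [0.1247 0.1495 0.1527]
keystand top none
box top 38290 c [617.  46.] size [ 89.5 201. ] ang 17.5 z [0.0981 0.0994 0.1035]
brass 735 c [617.  -12.7] size [15.7 31.4] ang 16.8 z [0.0986 0.1032 0.1047]
blue n 1232 px 266 290 236 327 tool x [-15.4   9.9  14.8] y [-4.1  0.2  4.3] z [-30.1 -28.3  -5.5]
17 3181 x [ 2.3 14.9 28.6] y [-27.9   0.2  28. ]
23 3824 x [ 5.7 30.4 39.7] y [-29.2  -0.3  29.2]
29 132 x [ 5.8 12.1 14.5] y [-14.5   0.8  16.3]
35 62 x [ 5.8  6.8 12.8] y [-14.1   5.5  16.7]
41 29 x [5.8 6.7 7. ] y [-12.9 -10.2  15.2]
53 6 x [-11.4 -10.1  -9.1] y [-22.6  23.4  23.5]
```

The key is home: bow top at 0.153 as expected, and the stop is rigid. Ease the push and turn clockwise.

Call:
move_arm(
  rows=[
    {"dx": -0.001,"dy": 0,"dz": 0.002,"rx": 0,"ry": 0,"rz": -0.1,"fingers": -1},
    {"dx": -0.001,"dy": -0.0005,"dz": 0.003,"rx": 0,"ry": 0,"rz": -0.23,"fingers": -1},
    {"dx": -0.001,"dy": -0.001,"dz": 0.003,"rx": 0,"ry": 0,"rz": -0.36,"fingers": -1},
    {"dx": -0.001,"dy": -0.001,"dz": 0.003,"rx": 0,"ry": 0,"rz": -0.49,"fingers": -1},
    {"dx": -0.001,"dy": -0.0015,"dz": 0.003,"rx": 0,"ry": 0,"rz": -0.62,"fingers": -1},
    {"dx": -0.001,"dy": -0.002,"dz": 0.003,"rx": 0,"ry": 0,"rz": -0.75,"fingers": -1},
    {"dx": -0.001,"dy": -0.002,"dz": 0.003,"rx": 0,"ry": 0,"rz": -0.75,"fingers": -1},
  ],
)

```text
time: 16.15
ee_pos: [0.6076, -0.0154, 0.1229]
eef_rot: [-3.061, 0.699, -0.008]
contact_force: [1.9, -0.2, 5.2]
finger_gap: 0.0088
```

```bash
python3 -c "
from h import *
print(np.round(st()['q'],2))"
```

```text
t 16.15 p [ 0.6076 -0.0154  0.1229] r [-3.061  0.699 -0.008] F [ 1.9 -0.2  5.2] T [-0.07 -0.32  0.07] gap 0.0088
[ 0.39  0.57 -0.55  1.75  0.36  0.92 -2.33]
```

Turning this way drives joint 7 towards its limit (-2.33 of -2.57), so the full turn would not fit. I'll turn back, release the key in the switch, swing the gripper half a turn and regrip it.

Call:
move_arm(
  rows=[
    {"dx": 0,"dy": 0.0005,"dz": 0,"rx": 0,"ry": 0,"rz": 0.13,"fingers": -1},
    {"dx": 0,"dy": 0.001,"dz": 0,"rx": 0,"ry": 0,"rz": 0.26,"fingers": -1},
    {"dx": 0,"dy": 0.001,"dz": 0,"rx": 0,"ry": 0,"rz": 0.39,"fingers": -1},
    {"dx": 0,"dy": 0.0015,"dz": 0,"rx": 0,"ry": 0,"rz": 0.52,"fingers": -1},
    {"dx": 0,"dy": 0.002,"dz": 0,"rx": 0,"ry": 0,"rz": 0.65,"fingers": -1},
    {"dx": 0,"dy": 0.002,"dz": 0,"rx": 0,"ry": 0,"rz": 0.75,"fingers": -1},
    {"dx": 0,"dy": 0.002,"dz": 0,"rx": 0,"ry": 0,"rz": 0.75,"fingers": -1},
  ],
)

```text
time: 16.85
ee_pos: [0.6074, -0.0143, 0.1229]
eef_rot: [3.104, 0.48, 0.007]
contact_force: [0.4, -1.3, 8.1]
finger_gap: 0.0087
```

Call:
move_arm(
  rows=[
    {"dx": 0,"dy": 0,"dz": 0.001,"rx": 0,"ry": 0,"rz": 0,"fingers": -0.2},
    {"dx": 0,"dy": 0,"dz": 0.001,"rx": 0,"ry": 0,"rz": 0,"fingers": -0.2},
    {"dx": 0,"dy": 0,"dz": 0.001,"rx": 0,"ry": 0,"rz": 0,"fingers": -0.2},
    {"dx": 0,"dy": 0,"dz": 0.001,"rx": 0,"ry": 0,"rz": 0,"fingers": -0.2},
    {"dx": 0,"dy": 0,"dz": 0.001,"rx": 0,"ry": 0,"rz": 0,"fingers": -0.2},
    {"dx": 0,"dy": 0,"dz": 0.02,"rx": 0,"ry": 0,"rz": 0,"fingers": -0.2},
    {"dx": 0,"dy": 0,"dz": 0.05,"rx": 0,"ry": 0,"rz": 0,"fingers": -0.2},
    {"dx": 0,"dy": 0,"dz": 0.08,"rx": 0,"ry": 0,"rz": 0,"fingers": -0.2},
    {"dx": 0,"dy": 0,"dz": 0.1,"rx": 0,"ry": 0,"rz": 0,"fingers": -0.2},
    {"dx": 0,"dy": 0,"dz": 0.1,"rx": 0,"ry": 0,"rz": 0,"fingers": -0.2},
  ],
)

```text
time: 17.85
ee_pos: [0.6072, -0.0135, 0.2247]
eef_rot: [3.104, 0.474, 0.009]
contact_force: [0.6, -0.5, 0.2]
finger_gap: 0.0367
```

```bash
python3 -c "
from w import *
run('pics/w8.png')
print(np.round(st()['q'],2))"
```

```text
t 17.85 p [ 0.6072 -0.0135  0.2247] r [3.104 0.474 0.009] F [ 0.6 -0.5  0.2] T [ 0.01 -0.04 -0.01] gap 0.0367
handle top 3115 c [590.8  64.4] size [72.  76.6] ang 4.9 z [0.1232 0.1415 0.1435]
bow top 572 c [598.2 -17.5] size [48.8 12.3] ang 17.7 z [0.1033 0.1518 0.1536]
keystand top 423 c [ 598.6 -271.5] size [21.5 35.1] ang 30.4 z [0.0423 0.0443 0.0456]
box top 25253 c [593.8  38.7] size [137.8 200.6] ang 17.4 z [0.0979 0.0994 0.1036]
brass 551 c [605.8 -15.3] size [34.1 31.1] ang 17.3 z [0.1009 0.1033 0.1046]
t 17.9 p [ 0.6061 -0.0138  0.2227] r [3.105 0.474 0.005] F [-0.7  0.4 -1.1] T [-0.   -0.   -0.03] gap 0.0365
[ 0.56  0.5  -0.78  1.66  0.39  1.13 -1.6 ]
```

Call:
move_arm(
  rows=[
    {"dx": 0,"dy": 0,"dz": 0,"rx": 0,"ry": 0,"rz": 0.149,"fingers": -0.2},
    {"dx": 0,"dy": 0,"dz": 0,"rx": 0,"ry": 0,"rz": 0.298,"fingers": -0.2},
    {"dx": 0,"dy": 0,"dz": 0,"rx": 0,"ry": 0,"rz": 0.447,"fingers": -0.2},
    {"dx": 0,"dy": 0,"dz": 0,"rx": 0,"ry": 0,"rz": 0.596,"fingers": -0.2},
    {"dx": 0,"dy": 0,"dz": 0,"rx": 0,"ry": 0,"rz": 0.745,"fingers": -0.2},
    {"dx": 0,"dy": 0,"dz": 0,"rx": 0,"ry": 0,"rz": 0.894,"fingers": -0.2},
    {"dx": 0,"dy": 0,"dz": 0,"rx": 0,"ry": 0,"rz": 1.043,"fingers": -0.2},
    {"dx": 0,"dy": 0,"dz": 0,"rx": 0,"ry": 0,"rz": 1.192,"fingers": -0.2},
    {"dx": 0,"dy": 0,"dz": 0,"rx": 0,"ry": 0,"rz": 1.341,"fingers": -0.2},
    {"dx": 0,"dy": 0,"dz": 0,"rx": 0,"ry": 0,"rz": 1.49,"fingers": -0.2},
  ],
)

```text
time: 18.9
ee_pos: [0.6042, -0.0141, 0.2197]
eef_rot: [-1.952, -2.459, 0.002]
contact_force: [0.5, 0.3, 0.7]
finger_gap: 0.0368
```

Call:
move_arm(
  rows=[
    {"dx": 0,"dy": 0,"dz": 0,"rx": 0,"ry": 0,"rz": 0.149,"fingers": -0.2},
    {"dx": 0,"dy": 0,"dz": 0,"rx": 0,"ry": 0,"rz": 0.298,"fingers": -0.2},
    {"dx": 0,"dy": 0,"dz": 0,"rx": 0,"ry": 0,"rz": 0.447,"fingers": -0.2},
    {"dx": 0,"dy": 0,"dz": 0,"rx": 0,"ry": 0,"rz": 0.596,"fingers": -0.2},
    {"dx": 0,"dy": 0,"dz": 0,"rx": 0,"ry": 0,"rz": 0.745,"fingers": -0.2},
    {"dx": 0,"dy": 0,"dz": 0,"rx": 0,"ry": 0,"rz": 0.894,"fingers": -0.2},
    {"dx": 0,"dy": 0,"dz": 0,"rx": 0,"ry": 0,"rz": 1.043,"fingers": -0.2},
    {"dx": 0,"dy": 0,"dz": 0,"rx": 0,"ry": 0,"rz": 1.192,"fingers": -0.2},
    {"dx": 0,"dy": 0,"dz": 0,"rx": 0,"ry": 0,"rz": 1.341,"fingers": -0.2},
    {"dx": 0,"dy": 0,"dz": 0,"rx": 0,"ry": 0,"rz": 1.49,"fingers": -0.2},
  ],
)

```text
time: 19.9
ee_pos: [0.6043, -0.014, 0.2197]
eef_rot: [0.232, -3.131, -0.001]
contact_force: [0.1, -0.6, 0.2]
finger_gap: 0.0371
```

Call:
move_arm(
  rows=[
    {"dx": 0,"dy": 0,"dz": 0,"rx": 0,"ry": 0,"rz": 0.1,"fingers": -0.2},
    {"dx": 0,"dy": 0,"dz": 0,"rx": 0,"ry": 0,"rz": 0.162,"fingers": -0.2},
    {"dx": 0,"dy": 0,"dz": 0,"rx": 0,"ry": 0,"rz": 0.162,"fingers": -0.2},
    {"dx": 0,"dy": 0,"dz": 0,"rx": 0,"ry": 0,"rz": 0.162,"fingers": -0.2},
  ],
)

```text
time: 20.3
ee_pos: [0.6046, -0.0139, 0.2203]
eef_rot: [0.472, -3.104, -0.001]
contact_force: [0.2, 0.0, 0.4]
finger_gap: 0.0372
```

```bash
python3 -c "
from w import *
run('pics/w9.png')
print(np.round(st()['q'],2))"
```

```text
t 20.3 p [ 0.6046 -0.0139  0.2203] r [ 4.720e-01 -3.104e+00 -1.000e-03] F [0.2 0.  0.4] T [ 0.06 -0.17 -0.06] gap 0.0372
handle top 3206 c [570.3  58. ] size [71.8 76.6] ang 29.9 z [0.1244 0.1415 0.1436]
bow top 577 c [611.3 -13.2] size [46.8  9.7] ang 21.2 z [0.104  0.1517 0.1534]
keystand top 3645 c [ 574.3 -275.7] size [66.  56.4] ang 33.1 z [0.0425 0.0442 0.0459]
box top 25876 c [582.2  34.5] size [136.3 200.9] ang 17.5 z [0.0979 0.0994 0.1036]
brass 598 c [603.8 -16.5] size [33.7 31.9] ang 19.0 z [0.0988 0.1032 0.1047]
t 20.35 p [ 0.6048 -0.014   0.2206] r [ 4.720e-01 -3.105e+00 -1.000e-03] F [-0.7  0.4  0.1] T [ 0.13 -0.14  0.  ] gap 0.037
[ 0.86  0.88 -1.43  1.66  0.88  1.41  1.18]
```

Call:
move_arm(
  rows=[
    {"dx": 0.001,"dy": -0.0015,"dz": -0.03,"rx": 0,"ry": 0,"rz": 0,"fingers": -0.2},
    {"dx": 0.001,"dy": -0.0015,"dz": -0.06,"rx": 0,"ry": 0,"rz": 0,"fingers": -0.2},
    {"dx": 0.001,"dy": -0.0015,"dz": -0.085,"rx": 0,"ry": 0,"rz": 0,"fingers": -0.2},
    {"dx": 0.001,"dy": -0.0015,"dz": -0.096,"rx": 0,"ry": 0,"rz": 0,"fingers": -0.2},
    {"dx": 0.001,"dy": -0.0015,"dz": -0.096,"rx": 0,"ry": 0,"rz": 0,"fingers": -1},
    {"dx": 0.001,"dy": -0.0015,"dz": -0.096,"rx": 0,"ry": 0,"rz": 0,"fingers": -1},
    {"dx": 0.001,"dy": -0.0015,"dz": -0.096,"rx": 0,"ry": 0,"rz": 0,"fingers": -1},
    {"dx": 0.001,"dy": -0.0015,"dz": -0.096,"rx": 0,"ry": 0,"rz": 0,"fingers": -1},
    {"dx": 0.001,"dy": -0.0015,"dz": -0.096,"rx": 0,"ry": 0,"rz": 0,"fingers": -1},
    {"dx": 0.001,"dy": -0.0015,"dz": -0.096,"rx": 0,"ry": 0,"rz": 0,"fingers": -1},
  ],
)

```text
time: 21.35
ee_pos: [0.607, -0.0156, 0.1267]
eef_rot: [-0.474, 3.104, -0.001]
contact_force: [-0.5, -1.0, 6.5]
finger_gap: 0.0085
```

Call:
move_arm(
  rows=[
    {"dx": 0,"dy": 0,"dz": 0,"rx": 0,"ry": 0,"rz": 0,"fingers": -1},
    {"dx": 0,"dy": 0,"dz": 0,"rx": 0,"ry": 0,"rz": 0,"fingers": -1},
    {"dx": 0,"dy": 0,"dz": 0,"rx": 0,"ry": 0,"rz": 0,"fingers": -1},
    {"dx": 0,"dy": 0,"dz": 0,"rx": 0,"ry": 0,"rz": 0,"fingers": -1},
  ],
)

```text
time: 21.75
ee_pos: [0.607, -0.0156, 0.1267]
eef_rot: [-0.474, 3.104, -0.001]
contact_force: [0.4, -0.9, 6.1]
finger_gap: 0.0086
```

Call:
move_arm(
  rows=[
    {"dx": 0,"dy": 0,"dz": 0,"rx": 0,"ry": 0,"rz": -0.1,"fingers": -1},
    {"dx": 0,"dy": -0.0005,"dz": 0,"rx": 0,"ry": 0,"rz": -0.23,"fingers": -1},
    {"dx": 0,"dy": -0.0005,"dz": 0,"rx": 0,"ry": 0,"rz": -0.36,"fingers": -1},
    {"dx": 0,"dy": -0.001,"dz": 0,"rx": 0,"ry": 0,"rz": -0.49,"fingers": -1},
    {"dx": 0,"dy": -0.001,"dz": 0,"rx": 0,"ry": 0,"rz": -0.62,"fingers": -1},
    {"dx": -0.0005,"dy": -0.001,"dz": 0,"rx": 0,"ry": 0,"rz": -0.75,"fingers": -1},
    {"dx": -0.0005,"dy": -0.001,"dz": 0,"rx": 0,"ry": 0,"rz": -0.88,"fingers": -1},
    {"dx": -0.001,"dy": -0.0015,"dz": 0,"rx": 0,"ry": 0,"rz": -1.0,"fingers": -1},
    {"dx": -0.001,"dy": -0.0015,"dz": 0,"rx": 0,"ry": 0,"rz": -1.0,"fingers": -1},
  ],
)

```text
time: 22.65
ee_pos: [0.6065, -0.0159, 0.1267]
eef_rot: [1.072, 2.95, 0.003]
contact_force: [2.0, 3.1, 4.6]
finger_gap: 0.0085
```

```bash
python3 -c "
from h import *
print(np.round(st()['q'],2))"
```

```text
t 22.65 p [ 0.6065 -0.0159  0.1267] r [1.072 2.95  0.003] F [2.  3.1 4.6] T [ 0.62 -0.73  0.09] gap 0.0085
[ 0.77  0.84 -1.17  1.74  0.84  1.16  0.22]
```

Call:
move_arm(
  rows=[
    {"dx": 0,"dy": 0,"dz": 0,"rx": 0,"ry": 0,"rz": -0.13,"fingers": -1},
    {"dx": 0,"dy": 0.0005,"dz": 0,"rx": 0,"ry": 0,"rz": -0.26,"fingers": -1},
    {"dx": 0,"dy": 0.0005,"dz": 0,"rx": 0,"ry": 0,"rz": -0.39,"fingers": -1},
    {"dx": -0.0005,"dy": 0.0005,"dz": 0,"rx": 0,"ry": 0,"rz": -0.52,"fingers": -1},
    {"dx": -0.0005,"dy": 0.0005,"dz": 0,"rx": 0,"ry": 0,"rz": -0.62,"fingers": -1},
    {"dx": -0.0005,"dy": 0.0005,"dz": 0,"rx": 0,"ry": 0,"rz": -0.72,"fingers": -1},
    {"dx": -0.0005,"dy": 0.0005,"dz": 0,"rx": 0,"ry": 0,"rz": -0.72,"fingers": -1},
  ],
)

```text
time: 23.35
ee_pos: [0.6065, -0.0157, 0.1267]
eef_rot: [2.039, 2.386, 0.005]
contact_force: [4.8, 1.7, 6.0]
finger_gap: 0.0087
```

```bash
python3 -c "
from h import *
s=st();print(np.round(s['q'],2)); r=np.array(s['eef_rot'],float); R=cv2.Rodrigues(r)[0]; print('yaw',np.degrees(np.arctan2(R[1,0],R[0,0])), np.round(R[:,2],3))"
```

```text
t 23.35 p [ 0.6065 -0.0157  0.1267] r [2.039 2.386 0.005] F [4.8 1.7 6. ] T [ 0.49 -1.13  0.11] gap 0.0087
[ 0.7   0.75 -1.03  1.74  0.72  1.08 -0.42]
yaw 98.97891503710152 [ 0.004  0.001 -1.   ]
```

Call:
move_arm(
  rows=[
    {"dx": 0,"dy": 0,"dz": 0,"rx": 0,"ry": 0,"rz": -0.04,"fingers": -1},
    {"dx": 0,"dy": 0,"dz": 0,"rx": 0,"ry": 0,"rz": -0.08,"fingers": -1},
    {"dx": 0,"dy": 0,"dz": 0,"rx": 0,"ry": 0,"rz": -0.08,"fingers": -1},
  ],
)

```text
time: 23.65
ee_pos: [0.6065, -0.0156, 0.1267]
eef_rot: [2.13, 2.306, 0.006]
contact_force: [3.9, 1.8, 6.3]
finger_gap: 0.0086
```

```bash
cat > y.py <<'E'
from h import *
s=st(); R=cv2.Rodrigues(np.array(s['eef_rot'],float))[0]; print('turned rad',np.radians(197.4-np.degrees(np.arctan2(R[1,0],R[0,0]))).round(3))
E
python3 y.py
```

```text
t 23.65 p [ 0.6065 -0.0156  0.1267] r [2.13  2.306 0.006] F [3.9 1.8 6.3] T [ 0.48 -1.14  0.24] gap 0.0086
turned rad 1.795
```

Call:
move_arm(
  rows=[
    {"dx": 0,"dy": 0,"dz": 0,"rx": 0,"ry": 0,"rz": -0.04,"fingers": -1},
    {"dx": 0,"dy": 0,"dz": 0,"rx": 0,"ry": 0,"rz": -0.08,"fingers": -1},
    {"dx": 0,"dy": 0,"dz": 0,"rx": 0,"ry": 0,"rz": -0.08,"fingers": -1},
  ],
)

```text
time: 23.95
ee_pos: [0.6066, -0.0157, 0.1267]
eef_rot: [2.22, 2.22, 0.006]
contact_force: [4.4, 1.0, 5.6]
finger_gap: 0.009
```

```bash
python3 y.py; python3 - <<'E'
from h import *
o=[]
for n in('side','scene'):
    d,W=cloud(n); c=d['R']@np.array([.605,-.016,.11])+d['t']; uv=d['camera_matrix']@c; u,v=(uv[:2]/uv[2]).astype(int)
    o.append(cv2.resize(d['frame'][v-45:v+35,u-40:u+40],(400,400),interpolation=cv2.INTER_CUBIC))
cv2.imwrite('pics/f.png',np.hstack(o))
E
python3 y.py
```

```text
t 23.95 p [ 0.6066 -0.0157  0.1267] r [2.22  2.22  0.006] F [4.4 1.  5.6] T [ 0.36 -1.11  0.47] gap 0.009
turned rad 1.875
t 24.05 p [ 0.6066 -0.0157  0.1267] r [2.219 2.221 0.006] F [4.6 1.1 5. ] T [ 0.33 -1.13  0.5 ] gap 0.0088
turned rad 1.874
```

View pics/f.png

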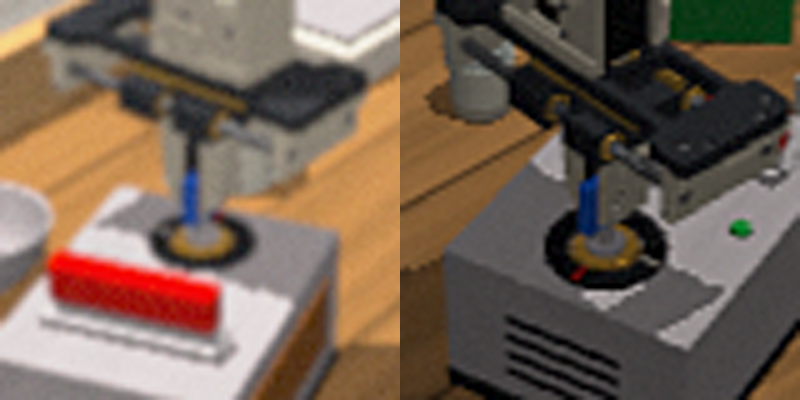

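The crops show the blue bow turned a quarter at (190,200) and (590,205), the collar seated on the brass, and the scraper still in its slot. The moment rises steeply past the spring's 0.14 Nm (0.11, 0.24, then 0.5), so the barrel is on its stop. Handing in.

```bash
python3 -c "
from h import *
st(); manip.close_job()"
```

```text
t 24.05 p [ 0.6066 -0.0157  0.1267] r [2.219 2.221 0.006] F [4.6 1.1 5. ] T [ 0.33 -1.13  0.5 ] gap 0.0088
the job is handed in; nothing more can be done
```

I put the scraper all the way down in the steriliser slot and let go of it. I then pushed the key fully home and turned it clockwise to the stop, and handed in at about 24 s still gripping and holding it turned.

**Extra step:** on the first try, joint 7 would have run out of range partway through the turn. I turned the key back, let go of it in the switch, swung the gripper half a turn, regripped it and then made the full turn.

**Last checks:**
- **Scraper:** the handle top measured 0.142 m against an expected 0.143 m, so it is fully down.
- **Key:** the bow top was at 0.153 m as expected, and it met a rigid stop when pushed home. After the turn I checked seating only by eye: the collar sits on the brass.
- **Turn:** the tool turned 1.87 rad. The moment rose to 0.5 Nm, well above the spring's 0.14 Nm, so the barrel should be on its stop. I inferred this from the moment and did not read the barrel angle directly.
- **Grip on the key:** at both grips the tool settled 3 to 6 mm higher than commanded, with about 6 to 7 N of upward force. I never found out why; the key showed no visible slip or tilt.
- **Other objects:** I did not re-measure the bystanders at the end. I felt no contact with any of them.

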